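Find the socket that fits the clamped hub's nut and hold its lock ring down

ROBOT

A 7-joint arm with a two-finger parallel gripper is mounted at the origin on a cart in front of the work surface, level with it; the furniture and walls round the work are solid. World frame = base frame: x ahead of the robot, y to its left, z up, the work surface at z = 0. Lengths are in mm, angles in rad, forces in N, time in s.
With the tool pointing down it reaches from about 425 to 1025 mm from the base axis. Payload 3.6 kg.
Tool frame: the origin (TCP) lies on the centre line of the jaws, within the pads' length; the fingertips stand 14 mm ahead of it and the grasp point (between the pads) lies 5 mm behind it; z points along the fingers, y is the line along which they close (so a half turn about z gives the same grasp; the last joint's range is limited). The gripper opens to 85 mm and grips with 20 to 120 N. Pads are 22 mm wide; open, the fingers measure 114 mm over their backs; the gripper's body (76 mm by 85 mm) begins 54 mm behind the grasp point. The pads swing forward as they close: fully open they stand 13 mm farther back than shut.
Start: joints at [1.058, 0.591, 0.048, 1.609, -0.033, 0.943, -0.034], TCP at [295.496, -662.051, 245.302] pointing down, gripper open.
Joint ranges: [-2.69, 2.69], [-0.47, 2.24], [-1.27, 1.36], [0.19, 2.51], [-1.53, 4.68], [0.08, 2.07], [-3.09, 3.09]. Speed limits (rad/s): [2.57, 2.57, 3.14, 3.14, 3.14, 3.14, 3.14].

INTERFACE

Orientations are given as a unit quaternion [w, x, y, z].
In Python, from plant import env gives the robot as it stands.
- The arm moves only by the shell command python3 -m crank 'ROWS'. ROWS is JSON, a list that holds one entry, the list of rows, each a list of 7 numbers: the shift along the world's x, y, z in m, then the turn, a rotation vector about the world's x, y, z in degrees, then the opening, from 0 (shut) to 1 (fully open). A call has 1 to 8 rows; each row shifts and turns the commanded pose from where the row before left it; what a row does not reach is not made up. A row lasts 1/8 s, in which the tool goes at most 62.5 mm and 10.7 degrees, less where a joint would pass 70% of its speed; a pose out of reach is approached as far as the arm can. A call with a gripper value outside its range is refused whole. The fingers move at their own pace and stop on an object; the grip force is fixed at half the most. Time passes only in rows, so rows that do not move let the fingers close. It gives the time, the measured TCP pose, the force, the opening and the grip force at its end, in the units of the state.
- env.get_state(): the state, without advancing time (a new reading comes with each control period).
- env.snapshot(name): name is "side" or "top"; returns the picture (480x640x3 uint8, red, green, blue); there is no depth.
- env.calibration(name): a dict with "K" (3x3 intrinsics, pixels), "extrinsics" (4x4, takes a point from world to camera coordinates). Camera axes: x right, y up, looking along -z (the intrinsics and any distortion apply to the point x, -y, -z); pixel columns grow to the right and rows downward; lengths in mm; the calibration is good to about 2 mm. A picture is of the moment at which its call begins. calibration takes no time and is no camera call.
- env.finish_job(): hands the job in; it is judged then, once.
The state is a dict: "time": time; "joint_positions": joint angles; "qd": joint speeds; "joint_torque": joint torques, N m; "tcp_pos": TCP position; "ee_rot": TCP orientation; "contact_force": force on the tool from outside, world axes, zero at the start; "wrist_torque": the same for the moment, N m; "opening": finger opening in mm; "gripper_force": force on a finger pad.
Only numpy, scipy, OpenCV 4.12 (cv2) and the standard library are available. Lean on these libraries where they do the work, as an engineer would, in place of code of your own. Each camera call takes 0.05 s, during which the arm holds its last target. There are 200 camera calls.

TASK

Try the three hex sockets on the nut of the hub that is clamped in the ring-shaped holder until you find the one that fits: turned to match the nut, it slides right down over it, while a wrong one stops on top of the nut or stud. Press the fitting socket straight down until the sprung lock ring round the nut is fully depressed, and finish there, still gripping the socket and holding the ring down. The other two sockets must stand upright, mouth down, on the counter, and the flux tin, the solder spool and the tape roll are to stay where they are.

Things in the scene. Friction and masses are not known exactly. Their poses are not given: they have to be found in the camera images.
- holder: Grey ring-shaped holder fixed on the counter, 124 mm across and 12 mm high, with three steel toe clamps (up to 27 mm high). Origin at its centre at counter height. The hub to work on sits in its centre.
- hub_1: One of two fixed round aluminium hubs, flange 90 mm wide, 14 mm high. Central steel hex nut from 26 to 42 mm up, chamfered, 22 mm across flats; 14 mm thick stud up to 64 mm. Origin on the axis at counter height, z up; nut flats face its x axis and every 60 degrees. Either hub may be the one in the holder; the other stands behind it, not to be worked on.
- hub_2: One of two fixed round aluminium hubs, flange 90 mm wide, 14 mm high. Central steel hex nut from 26 to 42 mm up, chamfered, 30 mm across flats; 14 mm thick stud up to 45 mm. Origin on the axis at counter height, z up; nut flats face its x axis and every 60 degrees. Either hub may be the one in the holder; the other stands behind it, not to be worked on.
- hub_1_nut (a point): Centre of the top of hub_1's nut, 42 mm above the counter. The fitting socket has 1.2 mm of play all round and goes on within 9 degrees of matching flats; its mouth meets the lock ring 34 mm above the counter and ends at 26 mm, ring fully down. A wrong socket stops with its mouth 42 mm up, on the nut or stud.
- hub_2_nut (a point): Centre of the top of hub_2's nut, 42 mm above the counter. The fitting socket has 1.2 mm of play all round and goes on within 9 degrees of matching flats; its mouth meets the lock ring 34 mm above the counter and ends at 26 mm, ring fully down. A wrong socket stops with its mouth 42 mm up, on the nut or stud.
- hub_1_ring (a joint): Lock ring of hub_1: a sprung dark steel ring, 62 mm across outside, 38 mm inside, round the nut. Value = how far it is pushed down: 0 at rest (its top 34 mm above the counter) to 0.008 m fully down (top at 26 mm). It takes about 4 N to start and 8 N fully down, and springs back if let go, also under a socket's weight.
- hub_2_ring (a joint): Lock ring of hub_2: a sprung dark steel ring, 62 mm across outside, 38 mm inside, round the nut. Value = how far it is pushed down: 0 at rest (its top 34 mm above the counter) to 0.008 m fully down (top at 26 mm). It takes about 4 N to start and 8 N fully down, and springs back if let go, also under a socket's weight.
- socket_1_mid (a point): One of three loose steel sockets (0.25 kg) alike from outside: hexagonal body 44 mm across flats, 50 mm tall, with a neck 31 mm wide, 8 mm high on top; stands mouth down on the counter. The hex openings below differ in width and depth; which fits is not known beforehand. Point: centre of the hex body, 25 mm above the mouth; outer flats and the opening's flats face its x axis and every 60 degrees from it.
- socket_2_mid (a point): One of three loose steel sockets (0.25 kg) alike from outside: hexagonal body 44 mm across flats, 50 mm tall, with a neck 31 mm wide, 8 mm high on top; stands mouth down on the counter. The hex openings below differ in width and depth; which fits is not known beforehand. Point: centre of the hex body, 25 mm above the mouth; outer flats and the opening's flats face its x axis and every 60 degrees from it.
- socket_3_mid (a point): One of three loose steel sockets (0.25 kg) alike from outside: hexagonal body 44 mm across flats, 50 mm tall, with a neck 31 mm wide, 8 mm high on top; stands mouth down on the counter. The hex openings below differ in width and depth; which fits is not known beforehand. Point: centre of the hex body, 25 mm above the mouth; outer flats and the opening's flats face its x axis and every 60 degrees from it.
- tin: Bystander: round flux tin, 51 mm across, 24 mm high. Origin at the centre of its underside.
- spool: Bystander: solder spool, 54 mm across, 40 mm high. Origin at the centre of its underside.
- tape: Bystander: roll of black tape lying flat, 64 mm across, 18 mm high. Origin at the centre of its underside.

How it is judged:
By the outcome, as a careful person would: the job done as asked, in the order asked, and still so for the second after the job is handed in, while the arm keeps its last pose, push and grip.
It also fails if it takes over 72 s, if anything falls off the work surface, if the arm or the gripper's body presses on something with over 40 N, if the wrist force passes 120 N, or if a joint passes its speed limit or range.

## Working session

There is one attempt and no reset: what is moved stays moved. The work goes in short steps, Python scripts to look and compute and a shell command to move; the robot and the scene stay as the last step left them, time stands still between calls to the robot, and variables do not carry over. Pictures are saved under pics/ and viewed, at most 10 in all, crops included, and the job is handed in when it is done.

```bash
mkdir -p pics; ls; python3 - <<'E'
from plant import env
import cv2
for n in("side","top"):
    cv2.imwrite(f"pics/{n}0.png",env.snapshot(n)[:,:,::-1]); c=env.calibration(n); print(n,c)
s=env.get_state();print(s)
E
```

```text
pics
side {'K': array([[553.09823103,   0.        , 324.83249765],
       [  0.        , 553.09823103, 236.96425081],
       [  0.        ,   0.        ,   1.        ]]), 'extrinsics': array([[-8.74150467e-01, -4.85628068e-01, -5.13231307e-03,
         5.00274600e+02],
       [ 2.96869633e-01, -5.42681400e-01,  7.85725982e-01,
        -2.45922824e+02],
       [-3.84355802e-01,  6.85319106e-01,  6.18553426e-01,
        -1.01494015e+03],
       [ 0.00000000e+00,  0.00000000e+00,  0.00000000e+00,
         1.00000000e+00]])}
top {'K': array([[561.08138401,   0.        , 319.27709519],
       [  0.        , 561.08138401, 239.83442235],
       [  0.        ,   0.        ,   1.        ]]), 'extrinsics': array([[-7.65328182e-03, -9.99941203e-01,  7.68227418e-03,
         2.38077989e+00],
       [ 9.95048620e-01, -6.85407202e-03,  9.91527351e-02,
        -5.90531729e+02],
       [-9.90942503e-02,  8.40308015e-03,  9.95042571e-01,
        -1.49069210e+03],
       [ 0.00000000e+00,  0.00000000e+00,  0.00000000e+00,
         1.00000000e+00]])}
{'time': 0.1, 'joint_positions': array([ 1.05750945,  0.59206067,  0.04828831,  1.60970733, -0.03328437,
        0.94273208, -0.03370523]), 'qd': array([-0.00082451, -0.00193508, -0.0010869 , -0.00392417, -0.00050652,
       -0.00040983,  0.00132678]), 'joint_torque': array([ 4.63016986e-03, -5.49995720e+01,  1.55361056e+00, -1.98826736e+01,
        9.79572331e-03,  3.77363584e-03,  1.29830670e-05]), 'tcp_pos': array([ 295.20087413, -661.37400436,  244.22583867]), 'ee_rot': array([-1.01405448e-03,  9.78042456e-01,  2.08403090e-01, -2.78596426e-04]), 'contact_force': array([ 0.57461762, -0.21771636, -0.00876332]), 'wrist_torque': array([ 0.00947411,  0.0022423 , -0.02376338]), 'gripper_force': 0.0, 'opening': 85.57218789092339}
```

View pics/side0.png

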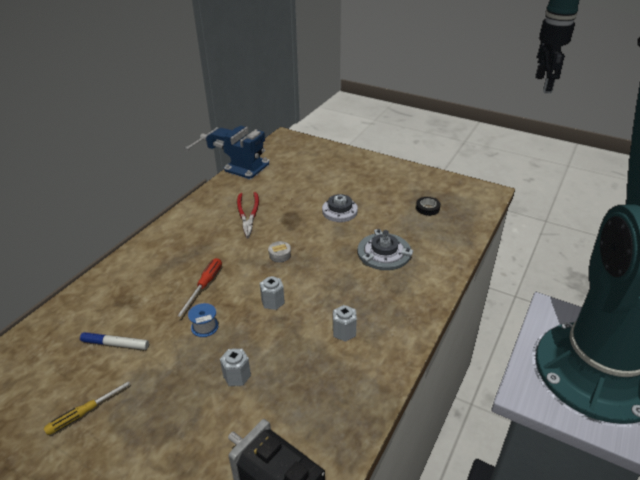

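View pics/top0.png

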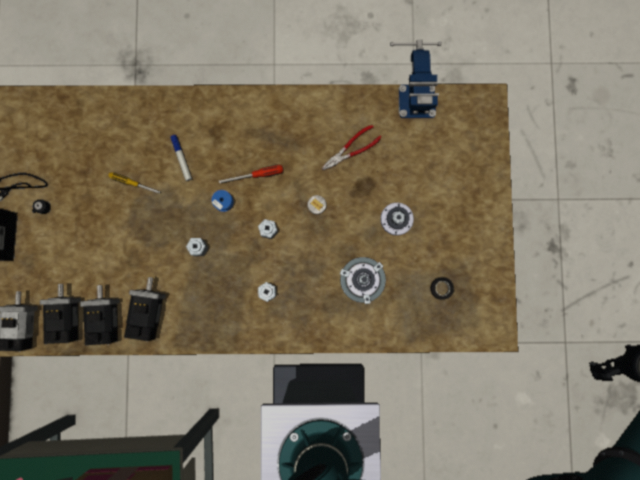

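```bash
cat > h.py <<'E'
import numpy as np, cv2
from plant import env
def ray(n,px):
    c=env.calibration(n);E=c["extrinsics"];R,t=E[:3,:3],E[:3,3]
    d=np.linalg.inv(c["K"])@[px[0],px[1],1.]; d=R.T@(d*[1,-1,-1]); return -R.T@t,d
def plane(n,px,z):
    o,d=ray(n,px); return o+d*(z-o[2])/d[2]
def tri(pt,ps):
    A=[];b=[]
    for n,p in(("top",pt),("side",ps)):
        o,d=ray(n,p);d/=np.linalg.norm(d);P=np.eye(3)-np.outer(d,d);A.append(P);b.append(P@o)
    return np.linalg.lstsq(np.vstack(A),np.hstack(b),rcond=None)[0]
def proj(n,p):
    c=env.calibration(n);E=c["extrinsics"];q=(E[:3,:3]@p+E[:3,3])*[1,-1,-1];q=c["K"]@q;return q[:2]/q[2]
def crop(im,c,r,s):
    x,y=int(c[0]),int(c[1]);return cv2.resize(im[y-r:y+r,x-r:x+r],(s,s),interpolation=cv2.INTER_CUBIC)
E
python3 - <<'E'
from h import *
t=cv2.imread("pics/top0.png");s=cv2.imread("pics/side0.png")
T=[(363,280),(398,218),(267,228),(196,246),(266,291)];S=[(385,246),(340,205),(272,292),(235,367),(344,323)]
a=[crop(t,T[0],25,390),crop(s,S[0],25,390)]
m1=np.hstack(a)
m2=np.hstack([crop(t,c,14,195) for c in T[2:]]+[crop(t,T[1],20,195)])
cv2.imwrite("pics/m.png",np.vstack([m1,m2]))
# socket top masks: bright, low saturation blobs
for n,im,C in(("top",t,T),("side",s,S)):
    hsv=cv2.cvtColor(im,cv2.COLOR_BGR2HSV);m=((hsv[...,1]<45)&(hsv[...,2]>90)).astype(np.uint8)
    k,l,st,ce=cv2.connectedComponentsWithStats(m)
    for c in C[2:]:
        i=min((i for i in range(1,k)if st[i,4]>20),key=lambda i:np.hypot(*(ce[i]-c)));print(n,c,st[i],ce[i].round(1))
for a,b in zip(T,S):print(tri(a,b).round(1),plane("top",a,40).round(1),plane("side",b,40).round(1))
E
```

```text
top (267, 228) [258 219  19  19 246] [267.  228.1]
top (196, 246) [186 238  19  18 246] [195.1 246.1]
top (266, 291) [258 282  18  20 258] [266.3 291.5]
side (272, 292) [259 276  25  34 495] [270.5 290.9]
side (235, 367) [220 348  29  38 674] [233.8 364.9]
side (344, 323) [332 305  26  36 667] [344.1 322. ]
[ 481.  -119.5   22.4] [ 480.8 -117.9   40. ] [472.9 -99.2  40. ]
[ 649.8 -218.3   19.9] [ 647.3 -215.1   40. ] [ 636.3 -192.7   40. ]
[622.  138.7  29.6] [622.5 138.8  40. ] [613.5 146.7  40. ]
[574.8 330.7  27.6] [575.1 329.   40. ] [566.  337.4  40. ]
[452.4 141.7  27.3] [453.5 141.1  40. ] [445.8 151.8  40. ]
```

View pics/m.png

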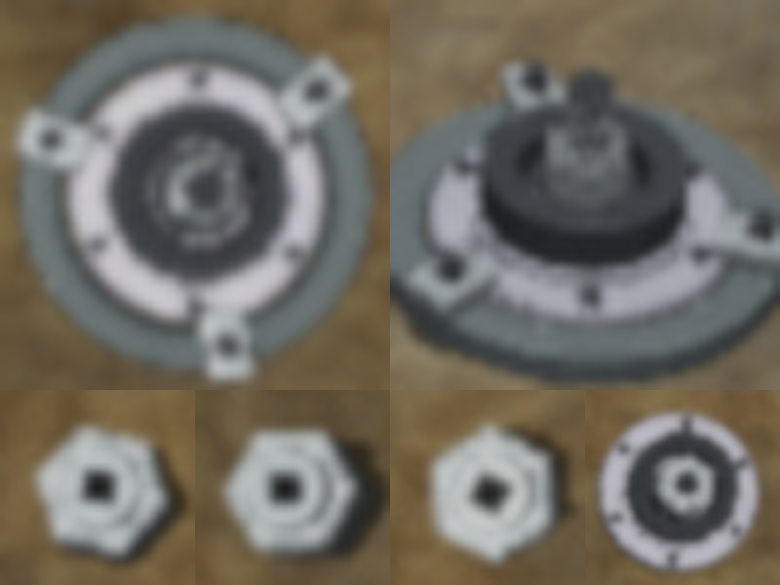

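```bash
python3 - <<'E'
from h import *
import cv2
T={n:np.mean([env.snapshot(n) for _ in range(8)],0)[:,:,::-1] for n in("top","side")}
np.savez("avg.npz",**T)
def norm(c):
    c=c.astype(float);return np.clip((c-np.percentile(c,2))/(np.percentile(c,99)-np.percentile(c,2))*255,0,255).astype(np.uint8)
def big(n,c,r):
    return norm(cv2.resize(cv2.getRectSubPix(T[n].astype(np.float32),(2*r,2*r),c),(390,290*390//290),interpolation=cv2.INTER_LANCZOS4))[50:340]
row=lambda a:np.hstack(a)
cv2.imwrite("pics/nuts.png",np.vstack([row([big("top",(363.3,279.6),10),big("top",(397.6,218.5),10)]),row([big("side",(385,240),13),big("side",(340,203),13)])]))
# bolts hub1 from crop (crop origin 338,255 ; scale 7.8)
b=np.array([(200,80),(298,142),(293,250),(195,305),(97,245),(100,132)])/7.8+[338-.4,255-.4]
w=np.array([plane("top",p,14) for p in b]);c=w.mean(0);print(c.round(1),np.degrees(np.arctan2(*(w-c)[:,[1,0]].T)).round(1)%60,np.linalg.norm(w-c,axis=1).round(1))
c0=np.array([388-390+0,0])
s=np.array([(590,297),(697,255),(693,165),(465,165)],float);s[:,0]-=390;s=s/7.8+[360-.4,221-.4]
w=np.array([plane("side",p,14) for p in s]);
A=np.c_[2*w[:,:2],np.ones(4)];x=np.linalg.lstsq(A,(w[:,:2]**2).sum(1),rcond=None)[0];print(x[:2],np.degrees(np.arctan2(w[:,1]-x[1],w[:,0]-x[0]))%60)
E
```

```text
[ 483.6 -119.8   14. ] [57.7 55.9 58.4 58.  57.2 57.7] [39.2 39.4 38.8 39.2 39.6 39.8]
[ 484.1816872  -124.02544824] [57.4357132  54.60679157 59.18050496 57.23276609]
```

View pics/nuts.png

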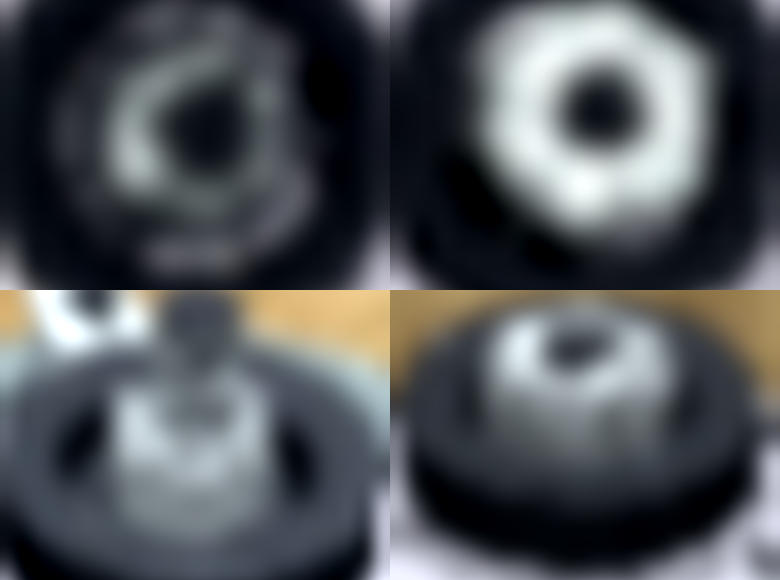

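```bash
python3 -m crank '[[[0.024,0.055,0,0,0,-3,1],[0.024,0.055,0,0,0,-3,1],[0.024,0.055,0,0,0,-3,1],[0.024,0.055,0,0,0,-3,1],[0.024,0.055,0,0,0,-3,1],[0.024,0.055,0,0,0,-3,1],[0.024,0.055,0,0,0,-3,1],[0.024,0.055,0,0,0,-3,1]]]'; python3 -m crank '[[[-0.005,0.05,-0.01,0,0,0,1],[-0.005,0.05,-0.01,0,0,0,1],[-0.005,0.05,-0.01,0,0,0,1],[-0.005,0.05,-0.01,0,0,0,1],[-0.005,0.05,-0.02,0,0,0,1],[-0.005,0.05,-0.02,0,0,0,1],[-0.005,0.05,-0.02,0,0,0,1],[0,0.01,-0.02,0,0,0,1]]]'
python3 - <<'E'
from h import *
s=env.get_state();print(s["joint_positions"].round(2),s["tcp_pos"].round(1),s["ee_rot"].round(3))
for t,q in(((267,228.1),(270.5,290.9)),((195.1,246.1),(233.8,364.9)),((266.3,291.5),(344.1,322))):print(tri(t,q).round(1),plane("top",t,40).round(1))
T=np.load("avg.npz")
for n,c,r,z in(("top",(363.3,279.6),13,33),("side",(385,241),17,33)):
    im=T[n];g=im.mean(2);yy,xx=np.mgrid[:480,:640];m=((g<115)&(np.hypot(xx-c[0],yy-c[1])<r)).astype(np.uint8)
    cn=max(cv2.findContours(m,0,1)[0],key=cv2.contourArea);e=cv2.fitEllipse(cn);print(n,e,plane(n,e[0],z).round(1))
E
```

```text
time: 1.9
tcp_pos: [488.4, -220.3, 245.7]
ee_rot: [0.0, 1.0, -0.0, 0.001]
contact_force: [1.5, 0.3, 0.1]
opening: 85.4
gripper_force: 0.0
time: 2.9
tcp_pos: [452.7, 142.6, 125.0]
ee_rot: [-0.001, 1.0, 0.004, 0.001]
contact_force: [0.8, -0.2, -0.5]
opening: 85.4
gripper_force: 0.0
[-0.42  0.48  0.03  2.26 -0.04  0.4  -1.92] [452.7 142.6 125. ] [-0.001  1.     0.004  0.001]
[622.9 139.3  32.5] [622.2 138.8  40. ]
[574.5 332.   34.9] [574.9 331.4  40. ]
[451.7 141.   29.7] [452.1 140.3  40. ]
top ((363.0191650390625, 279.1632080078125), (21.55942726135254, 21.74570655822754), 106.97598266601562) [ 483.2 -118.5   33. ]
side ((384.8784484863281, 239.89846801757812), (30.575590133666992, 31.49380874633789), 40.75920867919922) [ 485.4 -127.5   33. ]
```

```bash
python3 -m crank '[[[-0.001,-0.001,-0.05,0,0,0,1],[0,0,-0.035,0,0,0,1],[0,0,-0.012,0,0,0,1],[0,0,0,0,0,0,0.3],[0,0,0,0,0,0,0.2],[0,0,0,0,0,0,0.2],[0,0,0,0,0,0,0.2],[0,0,0,0,0,0,0.2]]]'
```

```text
time: 3.9
tcp_pos: [452.7, 137.5, 29.8]
ee_rot: [-0.001, 1.0, 0.0, 0.002]
contact_force: [-0.2, 0.1, 7.3]
opening: 43.1
gripper_force: 61.8
```

```bash
python3 -m crank '[[[0,0,0.05,0,0,0,0.2],[0,0,0.05,0,0,0,0.2],[0.006,-0.05,0,0,0,-0.5,0.2],[0.006,-0.05,0,0,0,-0.5,0.2],[0.006,-0.05,0,0,0,-0.5,0.2],[0.006,-0.05,0,0,0,-0.5,0.2],[0.006,-0.05,0,0,0,-0.5,0.2],[0.001,-0.007,0,0,0,0,0.2]]]';python3 -m crank '[[[0,0,0,0,0,0,0.2],[0,0,0,0,0,0,0.2]]]'
python3 - <<'E'
from h import *
s=env.get_state();print(s["tcp_pos"].round(1))
im={n:env.snapshot(n)[:,:,::-1].copy() for n in("top","side")}
p=s["tcp_pos"];out=[]
for n in im:
    m=p-[0,0,30]; c=proj(n,m+[0,0,25]);print(n,c.round(1),proj(n,m).round(1))
    out.append(crop(im[n],c,35,395));
    cv2.imwrite(f"pics/full_{n}1.png",im[n])
    T=np.load("avg.npz")[n]; h=crop(T.astype(np.uint8),c,35,395); out.append(h)
cv2.imwrite("pics/held1.png",np.hstack([out[0],out[2]]))
E
```

```text
time: 4.9
tcp_pos: [482.3, -125.0, 128.9]
ee_rot: [0.001, 1.0, -0.025, 0.001]
contact_force: [-0.4, 0.6, -2.1]
opening: 43.2
gripper_force: 62.3
time: 5.15
tcp_pos: [482.1, -118.2, 128.4]
ee_rot: [-0.0, 1.0, -0.02, -0.0]
contact_force: [-0.1, 0.3, -1.6]
opening: 43.5
gripper_force: 62.3
[ 482.1 -118.2  128.4]
top [366.  278.6] [365.1 278.8]
side [387.1 210.2] [386.4 219.4]
```

View pics/held1.png

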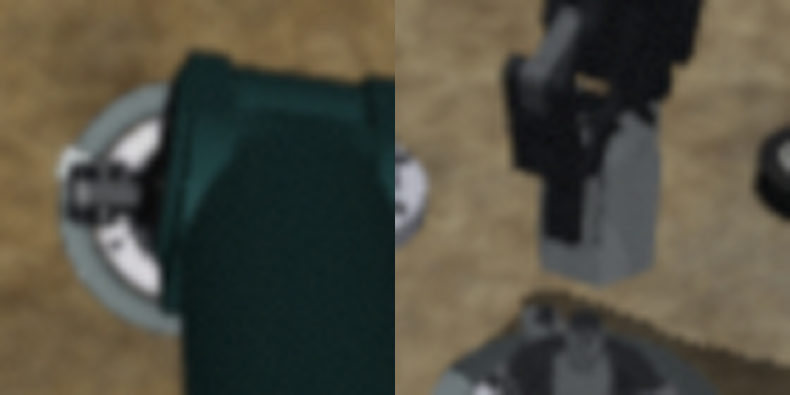

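```bash
python3 -m crank '[[[0.002,0,-0.025,0,0,0,0.2],[0,0,-0.006,0,0,0,0.2],[0,0,0,0,0,0,0.2]]]'
python3 - <<'E'
from h import *
s=env.get_state();p=s["tcp_pos"];print(p.round(1))
im=env.snapshot("side")[:,:,::-1].copy()
print([proj("side",np.array([484,-119,z])).round(1) for z in(14,34,42,64,67,117)], [proj("side",p-[0,0,d]).round(1) for d in (30,0)])
o=cv2.resize(im[190:270,340:440],(750,600),interpolation=cv2.INTER_CUBIC);cv2.imwrite("pics/low1.png",o)
E
```

```text
time: 5.62
tcp_pos: [484.1, -119.3, 97.0]
ee_rot: [-0.0, 1.0, -0.021, -0.001]
contact_force: [0.4, -0.2, -1.2]
opening: 42.9
gripper_force: 62.3
[ 484.1 -119.3   97. ]
[array([383.4, 248.5]), array([383.9, 241.8]), array([384.2, 239. ]), array([384.7, 231.3]), array([384.8, 230.3]), array([386.2, 212.2])] [array([384.8, 230.2]), array([385.7, 219.4])]
```

View pics/low1.png

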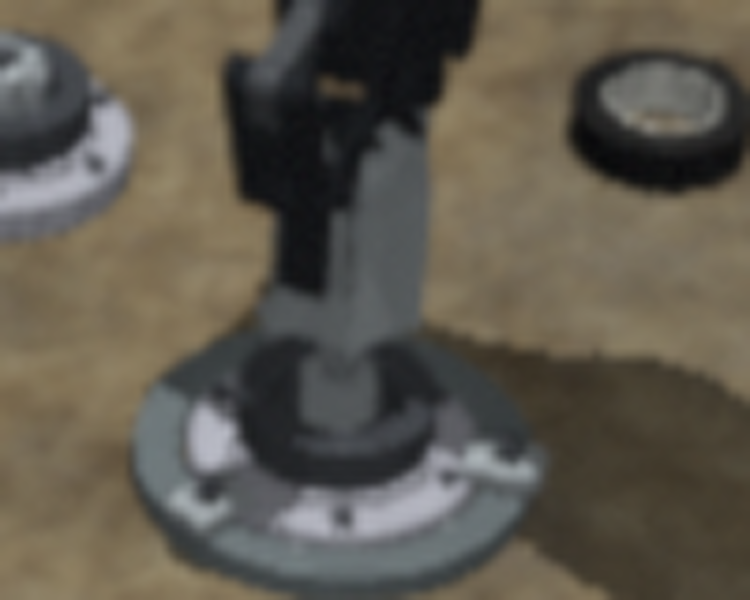

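```bash
python3 -m crank '[[[0,0,-0.015,0,0,0,0.2],[0,0,-0.006,0,0,0,0.2],[0,0,-0.002,0,0,0,0.2]]]';  python3 -m crank '[[[0,0,-0.003,0,0,0,0.2],[0,0,0,0,0,0,0.2]]]'
```

```text
time: 6.05
tcp_pos: [484.1, -120.0, 73.7]
ee_rot: [-0.0, 1.0, -0.021, -0.001]
contact_force: [-0.4, -1.1, -1.5]
opening: 43.2
gripper_force: 62.3
time: 6.3
tcp_pos: [484.5, -120.1, 71.2]
ee_rot: [0.0, 1.0, -0.021, -0.0]
contact_force: [0.2, -0.9, -2.5]
opening: 43.4
gripper_force: 62.3
```

```bash
python3 -m crank '[[[0,0,-0.003,0,0,0,0.2],[0,0,0,0,0,0,0.2]]]'
```

```text
time: 6.55
tcp_pos: [484.4, -120.0, 68.2]
ee_rot: [-0.0, 1.0, -0.021, -0.0]
contact_force: [0.3, -0.2, -2.1]
opening: 43.3
gripper_force: 62.3
```

```bash
python3 -m crank '[[[0,0,-0.002,0,0,0,0.2],[0,0,0,0,0,0,0.2]]]'
```

```text
time: 6.8
tcp_pos: [484.4, -120.0, 66.2]
ee_rot: [-0.0, 1.0, -0.021, -0.0]
contact_force: [-0.4, -0.6, -2.3]
opening: 43.5
gripper_force: 62.3
```

```bash
python3 -m crank '[[[0,0,-0.003,0,0,0,0.2],[0,0,0,0,0,0,0.2],[0,0,0,0,0,0,0.2]]]'; python3 -m crank '[[[0,0,-0.003,0,0,0,0.2],[0,0,0,0,0,0,0.2],[0,0,0,0,0,0,0.2]]]'
```

```text
time: 7.18
tcp_pos: [484.6, -120.1, 63.5]
ee_rot: [0.0, 1.0, -0.021, 0.0]
contact_force: [-0.2, 0.5, 0.4]
opening: 42.6
gripper_force: 62.7
time: 7.55
tcp_pos: [484.6, -120.0, 60.3]
ee_rot: [-0.0, 1.0, -0.021, 0.0]
contact_force: [-1.1, 1.0, 3.5]
opening: 43.0
gripper_force: 62.9
```

```bash
python3 -m crank '[[[0,0,-0.003,0,0,0,0.2],[0,0,-0.001,0,0,0,0.2],[0,0,0,0,0,0,0.2],[0,0,0,0,0,0,0.2]]]'; python3 -m crank '[[[0,0,-0.001,0,0,0,0.2],[0,0,0,0,0,0,0.2],[0,0,0,0,0,0,0.2]]]'
```

```text
time: 8.05
tcp_pos: [484.5, -120.0, 56.3]
ee_rot: [-0.0, 1.0, -0.021, 0.0]
contact_force: [-1.1, -0.1, 4.8]
opening: 43.4
gripper_force: 63.2
time: 8.43
tcp_pos: [484.5, -120.1, 55.8]
ee_rot: [0.0, 1.0, -0.021, 0.0]
contact_force: [-1.7, 0.3, 9.5]
opening: 42.8
gripper_force: 63.9
```

Net force now exceeds the ring's 8 N and the travel is shortening: at the stop. Adding a little margin and checking.

```bash
python3 -m crank '[[[0,0,-0.0015,0,0,0,0.2],[0,0,0,0,0,0,0.2],[0,0,0,0,0,0,0.2]]]'
python3 - <<'E'
from h import *
im=env.snapshot("side")[:,:,::-1].copy()
cv2.imwrite("pics/end.png",cv2.resize(im[190:270,340:440],(750,600),interpolation=cv2.INTER_CUBIC))
E
```

```text
time: 8.8
tcp_pos: [484.6, -120.1, 55.7]
ee_rot: [0.0, 1.0, -0.021, 0.0]
contact_force: [-4.7, 1.2, 24.0]
opening: 43.4
gripper_force: 65.8
```

View pics/end.png

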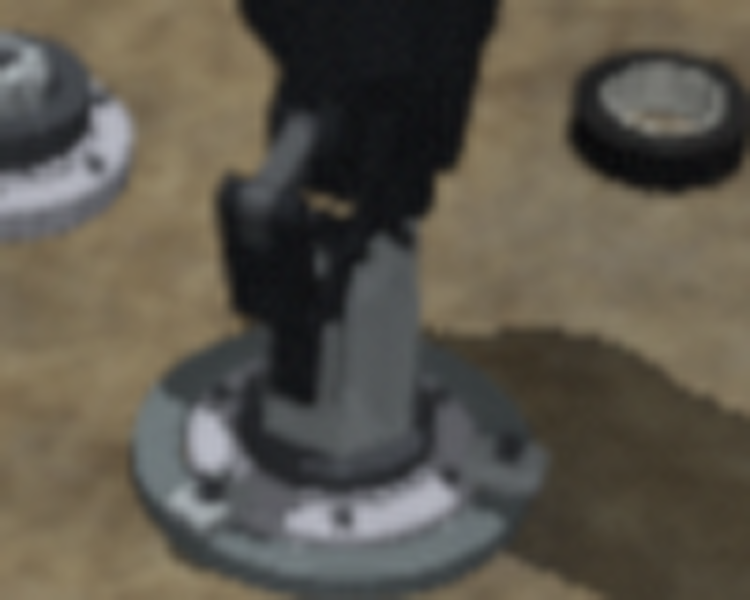

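The picture shows the socket (bottom vertex near (343,455)) down over the nut and the lock ring pressed almost flush with the flange. There is a hard stop at a mouth height of about 26 mm.

```bash
python3 -c "
from plant import env
print(env.finish_job())"
```

```text
the job is handed in; nothing more can be done
None
```

The first socket I tried fits the nut of hub_1, the hub in the holder. I handed the job in at about 9 s, still gripping the socket and pressing with about 26 N against the hard stop (mouth about 26 mm up, lock ring fully down). The arm did not go near the other two sockets, the tin, the spool or the tape.

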